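# Fit the lens on the optical bench

## Robot

A 6-joint arm with a two-finger parallel gripper is mounted at the origin on the work surface. World frame = base frame: x ahead of the robot, y to its left, z up, the work surface at z = 0. Lengths are in m, angles in rad, forces in N, time in s.
With the tool pointing down it reaches from about 0.35 to 0.775 m from the base axis. Payload 7.3 kg.
Tool frame: the origin (TCP) lies at the very end of the fingers, on their centre line; the grasp point (between the pads) lies 19 mm behind it; z points along the fingers, x is the direction in which the jaws open and shut, and the axes are right-handed (so a half turn about z gives the same grasp; the last joint's range is limited). The gripper opens to 92 mm and grips with 3 to 60 N. Pads are 19 mm wide; open, the fingers measure 130 mm over their backs; the gripper's body (75 mm by 190 mm) begins 47 mm behind the grasp point.
Start: joints at [-1.416, 0.342, 1.524, -0, 1.275, -0.146], TCP at [0.156, -0.501, 0.227] pointing down, gripper open.
Joint ranges: [-2.53, 2.53], [-0.77, 2.02], [0.04, 2.7], [-1, 4.14], [0.28, 2.66], [-3.11, 3.11]. Speed limits (rad/s): [2.57, 2.57, 3.14, 3.14, 3.14, 3.14].

## Interface

Orientations are given as [roll, pitch, yaw] about the fixed x, y, z axes, in that order (R = Rz(yaw) Ry(pitch) Rx(roll)).
In Python, from cell import observe, read_camera, camera_params, hand_in gives the robot as it stands.
- The arm moves only by the tool apply_moves, never from a script. Its argument "increments" is a list of rows, each an object with "grip": the opening, from 0 (shut) to 1 (fully open); "linear": the shift along the world's x, y, z in mm, a list of three; "turn": the turn, a rotation vector about the world's x, y, z in units of 6 degrees (1.0 is 6 degrees), a list of three. A call has 1 to 10 rows; each row is the pose to reach, as a shift and turn from the pose commanded when the call began; what a row does not reach only later rows make up. A row lasts 1/10 s, in which the tool goes at most 50 mm and 8.59 degrees, less where a joint would pass 70% of its speed; a pose out of reach is approached as far as the arm can. A call with a gripper value outside its range is refused whole. The fingers move at their own pace and stop on an object; "grip_force" is the grip in N (left out, the last holds). Time passes only in rows, so rows that repeat a pose let the fingers close. It gives the time, the measured TCP pose, the force and the opening at its end, in the units of the state.
- observe(): the state, without advancing time (a new reading comes with each control period).
- read_camera(name): name is "side" or "top" or "wrist"; returns the picture (384x512x3 uint8, red, green, blue); there is no depth.
- camera_params(name): a dict with "camera_matrix" (3x3 intrinsics, pixels), "world_to_cam" (4x4, takes a point from world to camera coordinates); the wrist camera has in their place "hand_eye" (4x4, takes a point from camera to tool coordinates, whose origin is the TCP and whose axes are the tool frame's). Camera axes: x right, y up, looking along -z (the intrinsics and any distortion apply to the point x, -y, -z); pixel columns grow to the right and rows downward; lengths in m; the calibration is good to about 2 mm. The wrist camera is an equidistant fisheye: a pixel r from the principal point sees the ray r / f radians off the axis. A picture is of the moment at which its call begins: read the wrist's pose just before it. camera_params takes no time and is no camera call.
- hand_in(): hands the job in, once; it reports no verdict.
The state is a dict: "time": time; "qpos": joint angles; "qvel": joint speeds; "joint_efforts": joint torques, N m; "tool_pos": TCP position; "tool_rot": TCP orientation; "contact_force": force on the tool from outside, world axes, zero at the start; "torque": the same for the moment, N m; "opening": finger opening in m.
Only numpy, scipy, OpenCV 4.12 (cv2) and the standard library are available. Lean on these libraries where they do the work, as an engineer would, in place of code of your own. Each camera call takes 0.05 s, during which the arm holds its last target.

## Task

Finish the model microscope on the optical bench: take the blue lens holder out of the wooden rack, lower its T-shaped foot fully down into the rail's slot at the red pointer without letting go, and turn it a quarter turn either way, so that the foot locks under the slot's lips and the lens faces the lamp squarely. Then switch the lamp on by pressing down the raised half of the red rocker on its grey supply. Leave the other two optics in the rack where they are.

Things in the scene. Friction and masses are not known exactly. Their poses are not given: they have to be found in the camera images.
- lens_centre (a point): Middle of the loose lens holder's frame: square, blue, 60 x 60 mm, 16 mm thick, clear lens (32 mm, recessed) with silver ring. x = lens axis (through the thickness), y = along its width, z up. Grip across the thickness by the top bar, 16 to 30 mm above this point. Half a turn about z makes no difference. Starts upright in one of the rack's three pockets. About 0.15 to 0.26 kg.
- lens_seat (a point): Centre of the underside of the lens holder's flat steel collar (34 mm diameter, 6 mm thick), 54 mm below lens_centre, same axes; it comes to rest on the rail's top. A 12 mm stem joins collar and frame.
- lens_foot (a point): Centre of the steel T-foot under the collar, 12 mm below lens_seat, same axes: 13 mm along x, 27 mm along y, 8 mm thick, so its lowest face is 16 mm below the seat. A 13 mm round neck, 8 mm long, joins it to the collar.
- rail: Fixed aluminium T-slot rail, 700 mm long, 60 mm wide, top 52 mm above the table. Origin on the table under its middle; y along the rail towards the lamp, x across, z up. The slot runs along the middle of the top: mouth 16 mm wide. On it are clamped a lamp (y +290 mm), a slide holder (+200 mm) and a white screen (-290 mm), none higher than 170 mm above the table.
- mark (a point): Point on the slot's centre line at the rail's top, abreast of the red pointer clipped on the robot's side of the rail; axes as the rail's. The holder's axis belongs here. Lips 6 mm thick, cavity under them 36 mm wide, 14 mm high. The foot enters only with its length (holder's y) along the rail's y; fully down it turns freely under the lips; at the end holder's x lies along rail's y.
- iris_centre (a point): Middle of the frame of a black holder with a grey iris, same shape and height as the lens holder, in another pocket of the rack; to be left alone.
- filter_centre (a point): Middle of the frame of a black holder with an orange filter, same shape and height as the lens holder, in another pocket of the rack; to be left alone.
- rack: Fixed wooden rack, 70 x 260 x 30 mm, origin at the centre of its underside. Pockets 22 mm deep at y = -80, 0, +80 mm hold the three optics upright, collars on its top, frames in line along the rack's y, 20 mm apart; which stands where varies.
- rocker (a joint): Red rocker switch, 52 x 26 mm, on top of the grey lamp supply (fixed, 130 x 100 x 55 mm). Angle in rad: about 0 is off, 0.32 is fully on (its stop); it stays where it is left and takes about 2 N on its raised half.
- rocker_on (a point): Point on the top face of the rocker's half that is raised while off, 17 mm from the pivot, about 66 mm above the table: press straight down here with closed fingers; it goes down about 5 mm to its stop. Its y axis points from the pivot towards this end.
There are look-alikes about, which are no part of the job. What is shaped like the part that bears lens_centre but green or turquoise is not meant.

How it is judged:
On the way, in this order (a step that is already met when the one before it is completed fails the run):
1. the foot is fully down in the slot, its length along the rail, while the gripper still holds the holder (z of lens_seat in the frame of rail between 0.048 and 0.0555 m and x of lens_seat in the frame of rail between -0.005 and 0.005 m and horizontal distance between lens_seat and mark below 0.03 m and angle between the y axis of lens_centre and the y axis of rail, either way round below 0.25 rad and contact force between the fingers and lens above 1 N), for 0.1 s.
2. the holder is turned a quarter turn in the slot: locked under the lips, lens facing the lamp (z of lens_seat in the frame of rail between 0.048 and 0.0555 m and x of lens_seat in the frame of rail between -0.005 and 0.005 m and angle between the x axis of lens_centre and the y axis of rail, either way round below 0.15 rad), for 0.2 s.
3. the lamp is switched on (value of joint rocker above 0.24 rad), for 0.1 s.
At the end, for the whole second after the job is handed in: The lens holder stands upright and still in the slot, collar down on the rail (within 2 mm), within 12 mm of the red pointer's mark, turned so that the lens's axis lies along the rail within 0.15 rad (about 8.5 degrees), and the rocker is on (more than 0.24 rad) (z of lens_seat in the frame of rail between 0.05 and 0.054 m and horizontal distance between lens_seat and mark below 0.012 m and x of lens_seat in the frame of rail between -0.004 and 0.004 m and angle between the x axis of lens_centre and the y axis of rail, either way round below 0.15 rad and angle between lens_centre's own z axis and vertical below 0.06 rad and linear speed of lens below 0.02 m/s and value of joint rocker above 0.24 rad); the robot touches nothing.
It fails at once if the iris or the filter is displaced by more than 20 mm (distance of any of iris_centre, filter_centre from where it was at the start of the episode above 0.02 m).
It also fails if it takes over 54 s, if anything falls off the work surface, if the arm or the gripper's body presses on something with over 40 N, if the wrist force passes 120 N, or if a joint passes its speed limit or range.

## Working session

There is one attempt and no reset: what is moved stays moved. The work goes in short steps, Python scripts to look and compute and a tool call to move; the robot and the scene stay as the last step left them, time stands still between calls to the robot, and variables do not carry over. Pictures are saved under pics/ and viewed, and the job is handed in when it is done.

Besides the shell and the picture viewer there is one more tool, called after "Request:" as a command line: name --argument value ..., lists and objects as JSON in quotes. apply_moves: Moves the arm, as the interface text tells. Its arguments: {"type":"object","properties":{"increments":{"type":"array","items":{"type":"object","properties":{"grip":{"type":"number"},"linear":{"type":"array","items":{"type":"number"}},"turn":{"type":"array","items":{"type":"number"}}}}},"grip_force":{"type":"number"}},"required":["increments"]}

```bash
ls; mkdir -p pics; cat > h.py <<'E'
import numpy as np, cv2
from cell import observe, read_camera, camera_params, hand_in
def snap(n,f):
    im=read_camera(n); cv2.imwrite('pics/'+f,im[:,:,::-1]); return im
def ray(name,u,v,st=None):
    p=camera_params(name);K=np.array(p['camera_matrix'])
    from scipy.spatial.transform import Rotation as R
    if name!='wrist':
        T=np.linalg.inv(np.array(p['world_to_cam']))
        d=cv2.undistortPoints(np.array([[[u,v]]],float),K,np.array(p.get('distortion',np.zeros(5)),float))[0,0] 
        d=np.array([d[0],-d[1],-1])
    else:
        st=st or observe()
        W=np.eye(4);W[:3,:3]=R.from_euler('xyz',st['tool_rot']).as_matrix();W[:3,3]=st['tool_pos']
        T=W@np.array(p['hand_eye'])
        a=np.array([(u-K[0,2])/K[0,0],(v-K[1,2])/K[1,1]]);r=np.linalg.norm(a)+1e-12
        d=np.array([a[0]/r*np.sin(r),-a[1]/r*np.sin(r),-np.cos(r)])
    return T[:3,3],T[:3,:3]@d
def atz(name,u,v,z,st=None):
    o,d=ray(name,u,v,st);return o+d*(z-o[2])/d[2]
def proj(name,P):
    p=camera_params(name);K=np.array(p['camera_matrix'])
    c=np.array(p['world_to_cam'])@np.append(P,1)
    return K[0,2]+K[0,0]*c[0]/-c[2],K[1,2]+K[1,1]*-c[1]/-c[2]
E
python3 - <<'E'
from h import *
print(observe())
for n in('top','side','wrist'):
    print(n,camera_params(n)); snap(n,n+'0.png')
E
```

```text
pics
{'time': 0.0, 'qpos': array([-1.41598941e+00,  3.42707091e-01,  1.52500849e+00, -1.94452557e-05,
        1.27536691e+00, -1.46009614e-01]), 'qvel': array([ 1.62158930e-03, -4.78673701e-04,  2.11228060e-04, -2.44658047e-03,
       -1.32397021e-03, -3.83429003e-05]), 'joint_efforts': array([ 2.22794872e-03, -4.31242740e+01, -2.44216043e+01,  7.19704223e-02,
        5.60383976e-02, -1.19293009e-04]), 'tool_pos': array([ 0.15550684, -0.50102751,  0.22605604]), 'tool_rot': array([-3.14139429e+00,  1.47669121e-03, -1.26997397e+00]), 'contact_force': array([-0.74054309,  0.09524497, -0.58084434]), 'torque': array([-0.0005269 ,  0.02767452, -0.01928219]), 'opening': 0.09157453955948583}
top {'camera_matrix': array([[415.95545728,   0.        , 252.10041701],
       [  0.        , 415.95545728, 191.16744309],
       [  0.        ,   0.        ,   1.        ]]), 'world_to_cam': array([[ 0.00904968, -0.99960015, -0.02678874, -0.0037605 ],
       [ 0.98455417,  0.00422278,  0.17502928, -0.49851521],
       [-0.17484618, -0.02795893,  0.98419872, -0.78140108],
       [ 0.        ,  0.       
[... 304 characters left out ...]
17, -0.36276516,  0.85993363, -0.23834485],
       [-0.62379999,  0.59207044,  0.51022167, -0.61044199],
       [ 0.        ,  0.        ,  0.        ,  1.        ]])}
wrist {'camera_matrix': array([[297.31863964,   0.        , 253.01768449],
       [  0.        , 297.31863964, 192.89428354],
       [  0.        ,   0.        ,   1.        ]]), 'hand_eye': array([[ 9.99999956e-01, -2.65625330e-04,  1.30550532e-04,
         5.37368636e-04],
       [-2.14034766e-04, -9.53659071e-01, -3.00889232e-01,
        -8.25278534e-02],
       [ 2.04424501e-04,  3.00889191e-01, -9.53659086e-01,
        -1.57931218e-01],
       [ 0.00000000e+00,  0.00000000e+00,  0.00000000e+00,
         1.00000000e+00]])}
```

```bash
python3 -c "
import cv2
for n in ('top','side'):
    i=cv2.imread('pics/%s0.png'%n);cv2.imwrite('pics/%s0b.png'%n,cv2.resize(i,(800,600),interpolation=cv2.INTER_CUBIC))"
```

```text
(no output)
```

View pics/top0b.png

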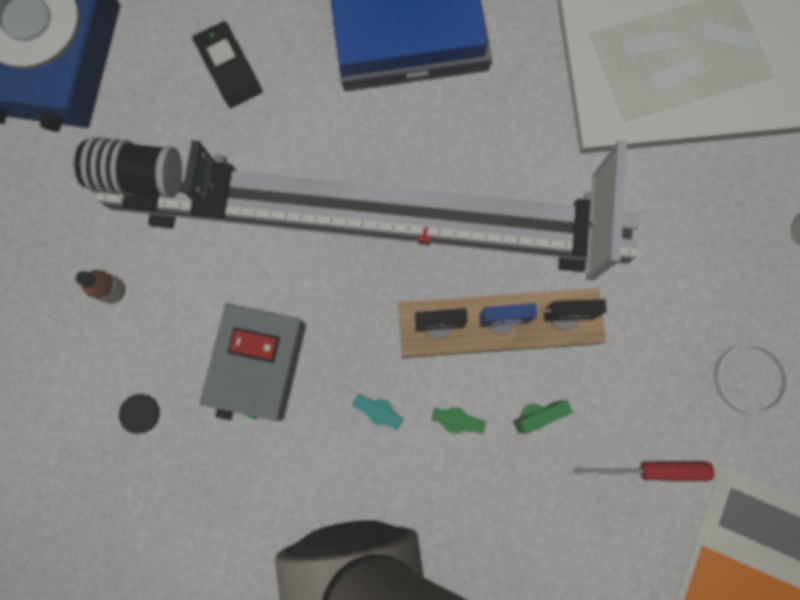

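View pics/side0b.png

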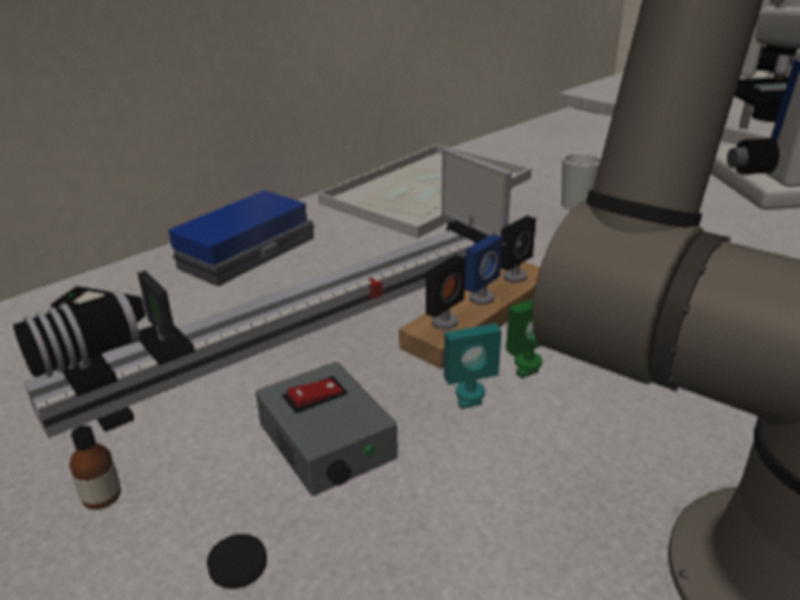

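View pics/wrist0.png

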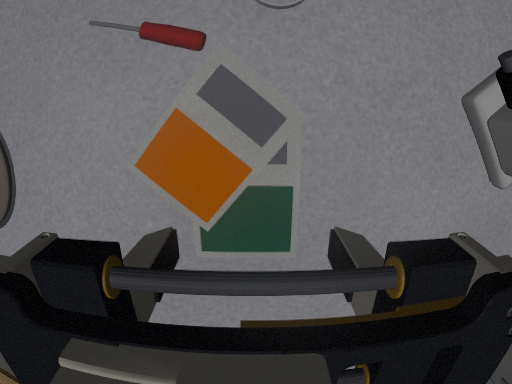

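Top: the blue holder is in the middle pocket at about (508,315) of the 800x600 view, with the red pointer at (424,237) and the rocker at (254,344). I'll enlarge these.

```bash
python3 -c "
import cv2
i=cv2.imread('pics/top0.png')
def c(x,y,w,h,f,s): cv2.imwrite('pics/'+f,cv2.resize(i[y:y+h,x:x+w],None,fx=s,fy=s,interpolation=cv2.INTER_CUBIC))
c(245,130,150,110,'c1.png',5)
c(120,185,80,90,'c2.png',6)
c(40,80,370,100,'c3.png',2.1)
"
```

```text
(no output)
```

View pics/c1.png

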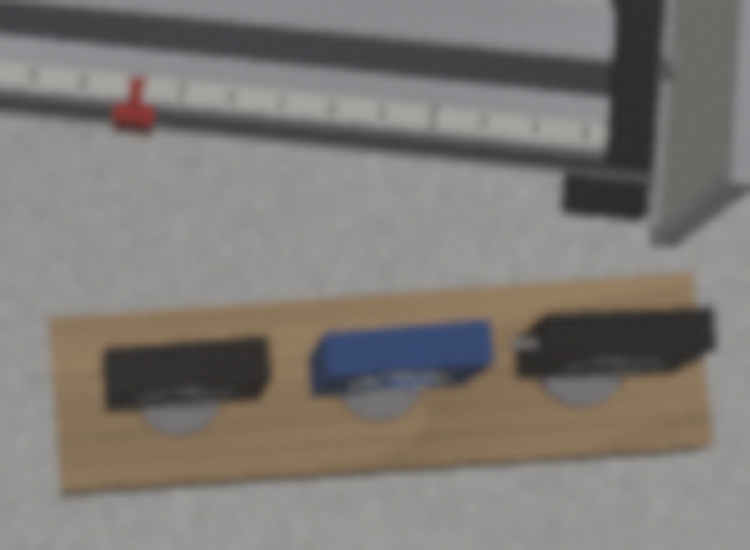

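View pics/c2.png

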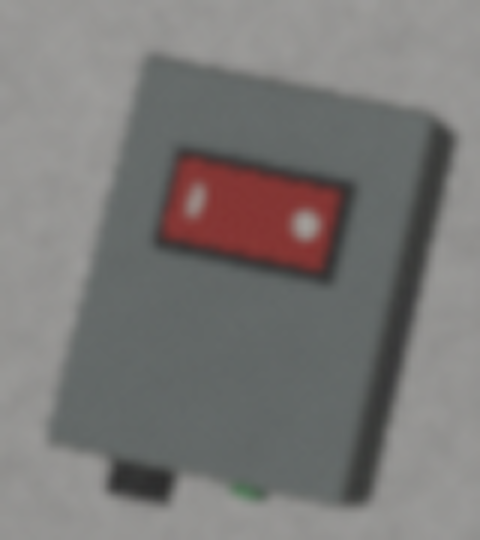

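View pics/c3.png

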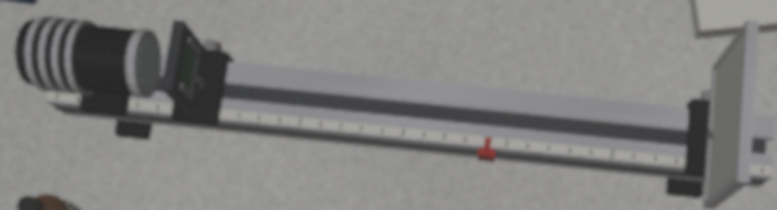

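```bash
cat > m1.py <<'E'
from h import *
print('cam',ray('top',0,0)[0],ray('side',0,0)[0])
def c(u,v,x0,y0,s): return x0+(u+.5)/s-.5, y0+(v+.5)/s-.5
def P(lbl,u,v,z,x0,y0,s):
    q=c(u,v,x0,y0,s); r=atz('top',*q,z); print(lbl,np.round(q,1),np.round(r,4)); return r
A=(245,130,5)
for l,u,v in(('bLF',325,377),('bLB',330,335),('bRB',490,320),('bRF',492,362)): P(l,u,v,.114,*A)
for l,u,v in(('rLB',52,319),('rRB',692,273),('rRF',712,445),('rLF',63,492)): P(l,u,v,.03,*A)
a=P('sl',2,2,.052,*A);P('sl',2,28,.052,*A);b=P('sr',608,63,.052,*A);P('sr',608,94,.052,*A)
P('ptr top',138,78,.052,*A);P('ptr',133,115,.052,*A)
B=(120,185,6)
for l,u,v in(('I',195,201),('O',306,226),('kLB',183,153),('kRB',348,184),('kRF',330,278),('kLF',160,242)): P(l,u,v,.063,*B)
for l,u,v in(('sLB',148,55),('sRB',435,118),('sRF',350,500),('sLF',50,440)): P(l,u,v,.055,*B)
E
python3 m1.py
python3 -c "
import cv2
i=cv2.imread('pics/side0.png')
def c(x,y,w,h,f,s): cv2.imwrite('pics/'+f,cv2.resize(i[y:y+h,x:x+w],None,fx=s,fy=s,interpolation=cv2.INTER_CUBIC))
c(155,225,110,95,'c4.png',6)
c(220,130,140,100,'c5.png',5)
"
```

```text
cam [ 0.35422427 -0.02350102  0.85620796] [-0.05946973  0.51932967  0.52107749]
bLF [309.6 205. ] [ 0.4613 -0.1059  0.114 ]
bLB [310.6 196.6] [ 0.4766 -0.108   0.114 ]
bRB [342.6 193.6] [ 0.4823 -0.1655  0.114 ]
bRF [343. 202.] [ 0.467  -0.1657  0.114 ]
rLB [255.  193.4] [ 0.4965 -0.0059  0.03  ]
rRB [383.  184.2] [ 0.5163 -0.2627  0.03  ]
rRF [387.  218.6] [ 0.447  -0.2674  0.03  ]
rLF [257.2 228. ] [ 0.4267 -0.0108  0.03  ]
sl [245. 130.] [0.6224 0.0148 0.052 ]
sl [245.  135.2] [0.6115 0.0147 0.052 ]
sr [366.2 142.2] [ 0.5971 -0.227   0.052 ]
sr [366.2 148.4] [ 0.5843 -0.2265  0.052 ]
ptr top [272.2 145.2] [ 0.5907 -0.04    0.052 ]
ptr [271.2 152.6] [ 0.5754 -0.0381  0.052 ]
I [152.1 218.1] [0.4416 0.1915 0.063 ]
O [170.6 222.2] [0.4338 0.1552 0.063 ]
kLB [150.1 210.1] [0.4571 0.1962 0.063 ]
kRB [177.6 215.2] [0.4474 0.1423 0.063 ]
kRF [174.6 230.9] [0.4172 0.1468 0.063 ]
kLF [146.2 224.9] [0.4283 0.2021 0.063 ]
sLB [144.2 193.8] [0.4905 0.2116 0.055 ]
sRB [192.1 204.2] [0.4701 0.1163 0.055 ]
sRF [177.9 267.9] [0.3475 0.1392 0.055 ]
sLF [127.9 257.9] [0.3655 0.2363 0.055 ]
```

View pics/c4.png

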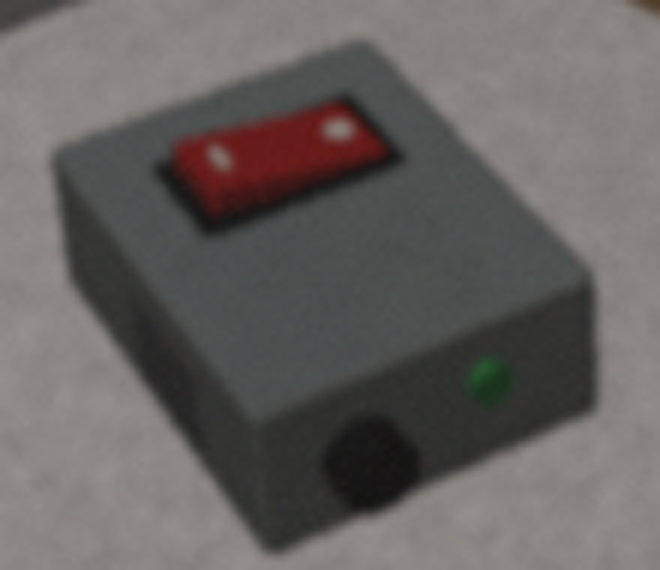

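View pics/c5.png

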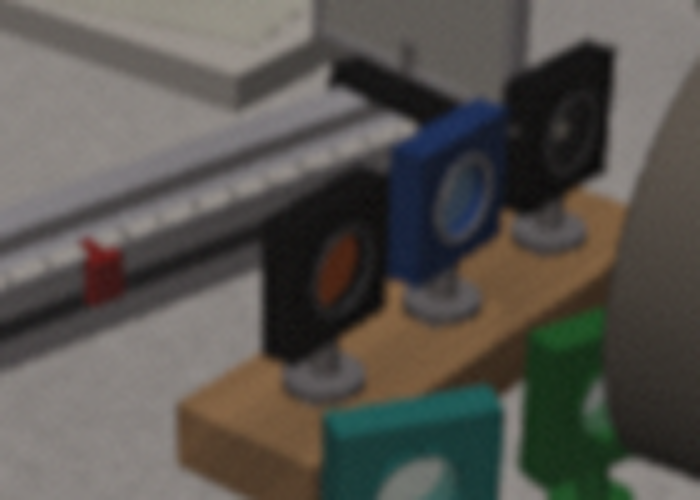

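Request:
apply_moves --increments '[{"grip": 1, "linear": [316, 365, 0], "turn": [0, 0, 12.9]}, {"grip": 1, "linear": [316, 365, 0], "turn": [0, 0, 12.9]}, {"grip": 0.6, "linear": [316, 365, 0], "turn": [0, 0, 12.9]}, {"grip": 0.5, "linear": [316, 365, 0], "turn": [0, 0, 12.9]}, {"grip": 0.5, "linear": [316, 365, 0], "turn": [0, 0, 12.9]}, {"grip": 0.5, "linear": [316, 365, 0], "turn": [0, 0, 12.9]}, {"grip": 0.5, "linear": [316, 365, 0], "turn": [0, 0, 12.9]}, {"grip": 0.5, "linear": [316, 365, 0], "turn": [0, 0, 12.9]}, {"grip": 0.5, "linear": [316, 365, 0], "turn": [0, 0, 12.9]}, {"grip": 0.5, "linear": [316, 365, 0], "turn": [0, 0, 12.9]}]'

```text
time: 1.15
tool_pos: [0.473, -0.1337, 0.2266]
tool_rot: [-3.141, -0.0, 0.087]
contact_force: [1.1, -0.2, 0.5]
opening: 0.046
```

Request:
apply_moves --increments '[{"grip": 0.5, "linear": [0, 0, 0], "turn": [0, 0, 0]}, {"grip": 0.5, "linear": [0, 0, 0], "turn": [0, 0, 0]}]'

```text
time: 1.35
tool_pos: [0.4715, -0.1359, 0.2263]
tool_rot: [-3.141, 0.001, 0.083]
contact_force: [0.6, -0.2, 0.9]
opening: 0.046
```

```bash
python3 - <<'E'
from h import *
s=observe();print(s['tool_pos'],s['tool_rot'],s['time'],s['opening'])
import pickle;pickle.dump(s,open('s1.pkl','wb'))
im=snap('wrist','wrist1.png');cv2.imwrite('pics/wrist1b.png',cv2.resize(im[:,:,::-1],(800,600),interpolation=cv2.INTER_CUBIC))
E
```

```text
[ 0.47148857 -0.13591193  0.22632528] [-3.14145602e+00  9.98962792e-04  8.27351772e-02] 1.35 0.04597103418745489
```

View pics/wrist1b.png

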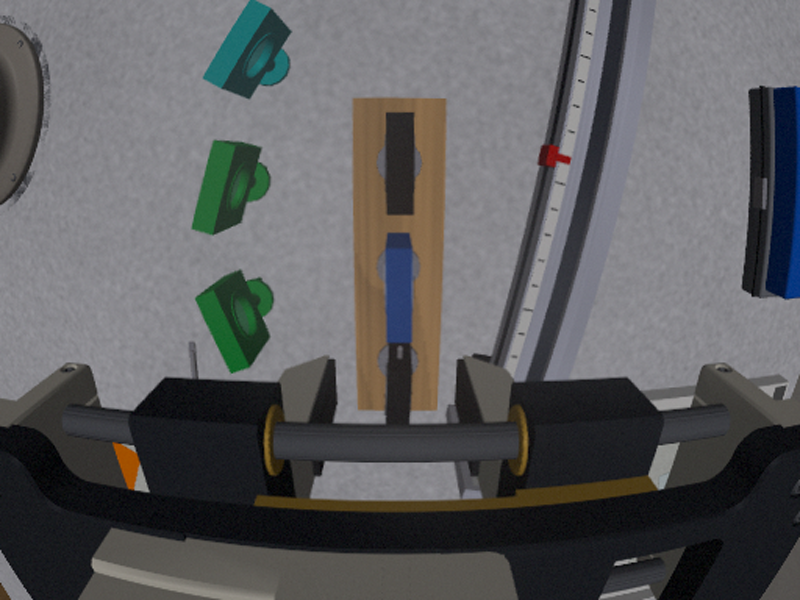

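```bash
python3 -c "
import cv2
i=cv2.imread('pics/wrist1.png')
def c(x,y,w,h,f,s): cv2.imwrite('pics/'+f,cv2.resize(i[y:y+h,x:x+w],None,fx=s,fy=s,interpolation=cv2.INTER_CUBIC))
c(215,60,80,100,'d1.png',6) 
c(215,140,80,100,'d3.png',6) 
c(310,60,100,110,'d2.png',5)
"
```

```text
(no output)
```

View pics/d3.png

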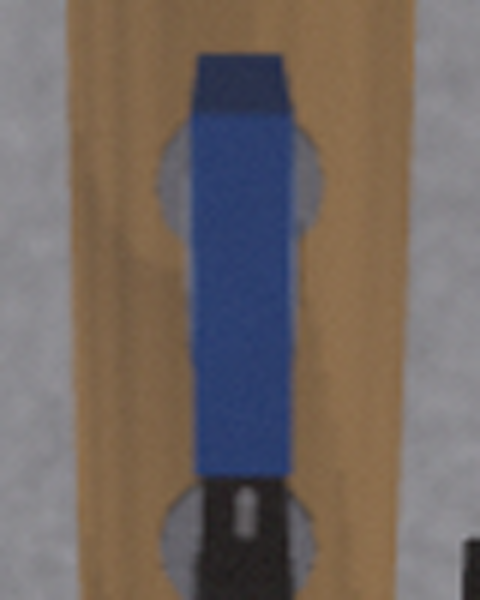

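View pics/d2.png

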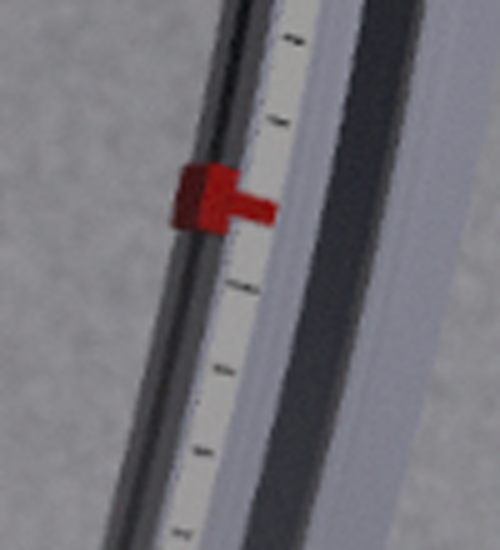

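```bash
cat > m2.py <<'E'
from h import *
import pickle;s=pickle.load(open('s1.pkl','rb'))
def P(l,u,v,z,x0,y0,k):
    q=x0+(u+.5)/k-.5, y0+(v+.5)/k-.5
    r=atz('wrist',*q,z,s); print(l,np.round(r,4)); return r
A=(215,140,6)
c=[P('b',u,v,.114,*A) for u,v in((191,113),(293,113),(290,474),(195,474))]; print(np.mean(c,0)); 
for l,u,v in(('rackL',72,200),('rackR',408,200),('rackL2',78,450),('rackR2',400,450)):P(l,u,v,.03,*A)
B=(310,60,5)
for v,us in((60,(354,408,418)),(210,(320,372,383)),(300,(302,352,360)),(450,(266,317,325))):
    for u in us: P('slot%d'%v,u,v,.052,*B)
P('ptr',255,209,.053,*B);P('ptr tip',275,213,.053,*B);P('ptr base',238,205,.053,*B)
for u,v in((295,40),(279,121),(242,288),(224,370),(203,452)):P('tick',u,v,.052,*B)
E
python3 m2.py
```

```text
b [ 0.4637 -0.1068  0.114 ]
b [ 0.4794 -0.1055  0.114 ]
b [ 0.4844 -0.1652  0.114 ]
b [ 0.4689 -0.1665  0.114 ]
[ 0.47410214 -0.13601181  0.114     ]
rackL [ 0.4402 -0.1431  0.03  ]
rackR [ 0.5087 -0.1373  0.03  ]
rackL2 [ 0.4445 -0.1978  0.03  ]
rackR2 [ 0.5132 -0.1921  0.03  ]
slot60 [6.092e-01 3.000e-04 5.200e-02]
slot60 [0.6234 0.0032 0.052 ]
slot60 [0.6261 0.0037 0.052 ]
slot210 [ 0.6044 -0.0367  0.052 ]
slot210 [ 0.6179 -0.0345  0.052 ]
slot210 [ 0.6208 -0.034   0.052 ]
slot300 [ 0.6026 -0.0585  0.052 ]
slot300 [ 0.6155 -0.0565  0.052 ]
slot300 [ 0.6176 -0.0562  0.052 ]
slot450 [ 0.5987 -0.095   0.052 ]
slot450 [ 0.612  -0.0934  0.052 ]
slot450 [ 0.6141 -0.0931  0.052 ]
ptr [ 0.5877 -0.0392  0.053 ]
ptr tip [ 0.5927 -0.0393  0.053 ]
ptr base [ 0.5834 -0.0389  0.053 ]
tick [0.5938 0.0022 0.052 ]
tick [ 0.5917 -0.0177  0.052 ]
tick [ 0.5871 -0.0579  0.052 ]
tick [ 0.5853 -0.0775  0.052 ]
tick [ 0.5829 -0.0973  0.052 ]
```

Request:
apply_moves --increments '[{"grip": 0.5, "linear": [1, 0, -50], "turn": [0, 0, 0]}, {"grip": 0.5, "linear": [1, 0, -90], "turn": [0, 0, 0]}, {"grip": 0.5, "linear": [1, 0, -120], "turn": [0, 0, 0]}, {"grip": 0.5, "linear": [1, 0, -138], "turn": [0, 0, 0]}, {"grip": 0.5, "linear": [1, 0, -138], "turn": [0, 0, 0]}, {"grip": 0.5, "linear": [1, 0, -138], "turn": [0, 0, 0]}]'

```text
time: 2.0
tool_pos: [0.4723, -0.1375, 0.0892]
tool_rot: [3.141, -0.0, 0.079]
contact_force: [1.0, -1.1, 1.0]
opening: 0.0464
```

Request:
apply_moves --increments '[{"grip": 0.1, "linear": [0, 0, 0], "turn": [0, 0, 0]}, {"grip": 0.1, "linear": [0, 0, 0], "turn": [0, 0, 0]}, {"grip": 0.1, "linear": [0, 0, 0], "turn": [0, 0, 0]}, {"grip": 0.1, "linear": [0, 0, 0], "turn": [0, 0, 0]}, {"grip": 0.1, "linear": [0, 0, 0], "turn": [0, 0, 0]}]' --grip_force 35

```text
time: 2.5
tool_pos: [0.473, -0.1365, 0.0892]
tool_rot: [3.141, -0.001, 0.081]
contact_force: [-0.0, -0.1, 1.1]
opening: 0.0153
```

```bash
python3 - <<'E'
from h import *
s=observe();print(s['tool_pos'],s['tool_rot'],s['time'],s['opening'],s['contact_force'],s['torque'])
im=snap('wrist','wrist2.png')
E
```

```text
[ 0.47296924 -0.13651033  0.08917546] [ 3.14102736e+00 -1.18173044e-03  8.10352162e-02] 2.5 0.015325136947818275 [-0.01423555 -0.11841166  1.08798449] [-0.03977113 -0.15165079 -0.00865018]
```

View pics/wrist2.png

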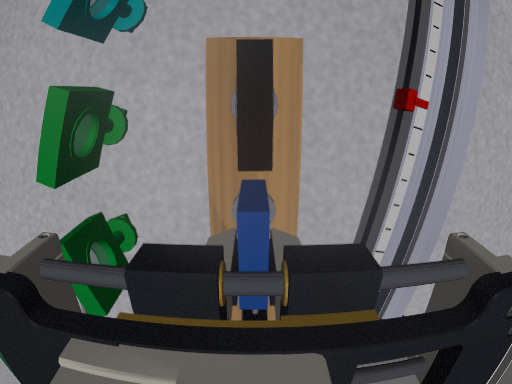

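Request:
apply_moves --increments '[{"grip": 0.1, "linear": [0, 0, 12], "turn": [0, 0, 0]}, {"grip": 0.1, "linear": [0, 0, 30], "turn": [0, 0, 0]}, {"grip": 0.1, "linear": [0, 0, 60], "turn": [0, 0, 0]}, {"grip": 0.1, "linear": [0, 0, 95], "turn": [0, 0, 0]}, {"grip": 0.1, "linear": [0, 0, 125], "turn": [0, 0, 0]}, {"grip": 0.1, "linear": [0, 0, 130], "turn": [0, 0, 0]}, {"grip": 0.1, "linear": [0, 0, 130], "turn": [0, 0, 0]}]'

```text
time: 3.25
tool_pos: [0.4726, -0.1364, 0.2188]
tool_rot: [3.141, -0.001, 0.081]
contact_force: [-0.3, 0.1, -2.2]
opening: 0.0159
```

Request:
apply_moves --increments '[{"grip": 0.1, "linear": [20, 14, 0], "turn": [0, 0, -0.3]}, {"grip": 0.1, "linear": [45, 31, 0], "turn": [0, 0, -0.6]}, {"grip": 0.1, "linear": [75, 51, 0], "turn": [0, 0, -1.0]}, {"grip": 0.1, "linear": [105, 71, 0], "turn": [0, 0, -1.4]}, {"grip": 0.1, "linear": [125, 85, 0], "turn": [0, 0, -1.8]}, {"grip": 0.1, "linear": [139.5, 94.5, 0], "turn": [0, 0, -1.82]}, {"grip": 0.1, "linear": [139.5, 94.5, -40], "turn": [0, 0, -1.82]}, {"grip": 0.1, "linear": [139.5, 94.5, -70], "turn": [0, 0, -1.82]}, {"grip": 0.1, "linear": [139.5, 94.5, -70], "turn": [0, 0, -1.82]}, {"grip": 0.1, "linear": [139.5, 94.5, -70], "turn": [0, 0, -1.82]}]'

```text
time: 4.25
tool_pos: [0.6114, -0.0418, 0.1474]
tool_rot: [-3.141, 0.003, -0.11]
contact_force: [-0.0, -0.0, -0.8]
opening: 0.0157
```

```bash
python3 - <<'E'
from h import *
s=observe();print(s['tool_pos'],s['tool_rot'],s['time'],s['opening'],s['contact_force'],s['torque'])
import pickle;pickle.dump(s,open('s3.pkl','wb'))
for n in('wrist','top','side'): snap(n,n+'3.png')
i=cv2.imread('pics/top3.png');cv2.imwrite('pics/t3.png',cv2.resize(i[90:190,200:340],None,fx=5,fy=5,interpolation=cv2.INTER_CUBIC))
i=cv2.imread('pics/side3.png');cv2.imwrite('pics/si3.png',cv2.resize(i[90:210,180:320],None,fx=5,fy=5,interpolation=cv2.INTER_CUBIC))
E
```

```text
[ 0.61140312 -0.04184219  0.14742153] [-3.14132141  0.00316548 -0.10973369] 4.25 0.015684878955837176 [-0.03263813 -0.04965109 -0.84055187] [-0.06060457 -0.12198438 -0.04012267]
```

View pics/t3.png

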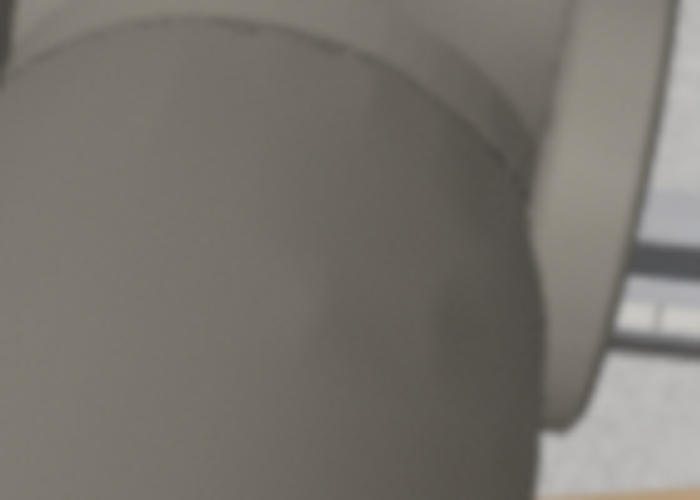

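View pics/si3.png

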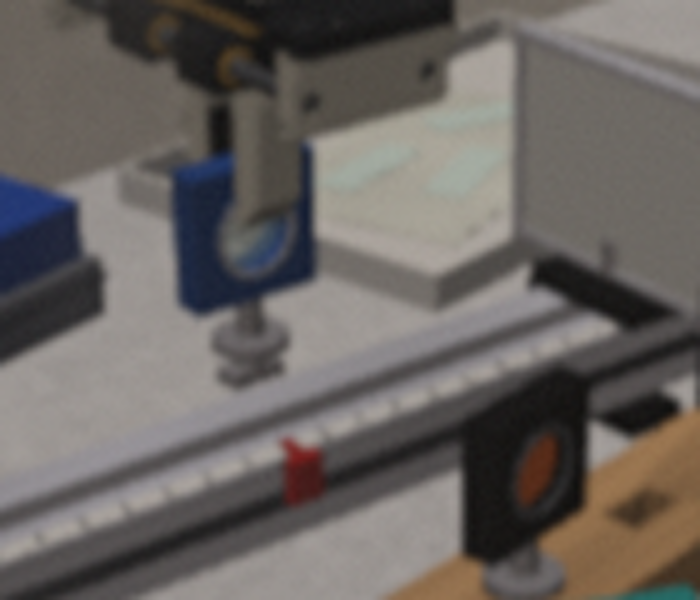

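View pics/wrist3.png

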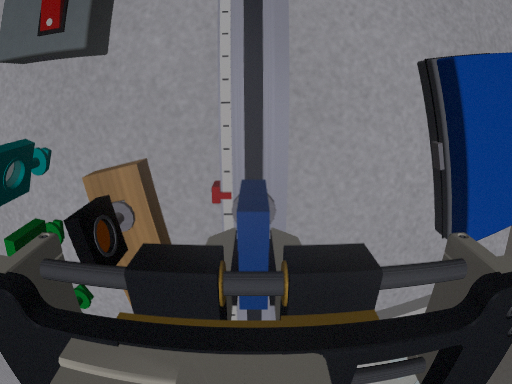

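```bash
python3 -c "
import cv2
i=cv2.imread('pics/wrist3.png')
cv2.imwrite('pics/w3.png',cv2.resize(i[80:230,200:310],None,fx=5,fy=4,interpolation=cv2.INTER_CUBIC))
cv2.imwrite('pics/w3b.png',cv2.resize(i[0:110,200:310],None,fx=5,fy=5,interpolation=cv2.INTER_CUBIC))"
```

```text
(no output)
```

View pics/w3.png

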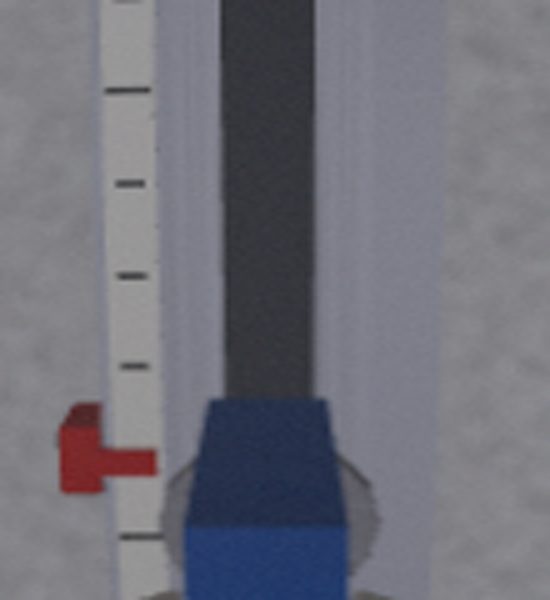

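View pics/w3b.png

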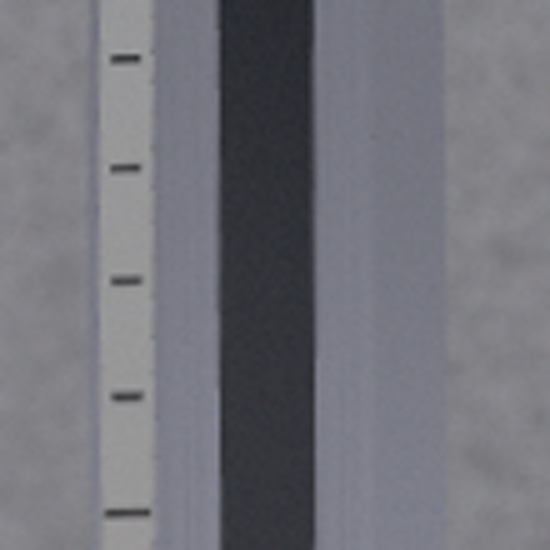

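```bash
cat > m3.py <<'E'
from h import *
import pickle;s=pickle.load(open('s3.pkl','rb'))
from scipy.spatial.transform import Rotation as R
Rt=R.from_euler('xyz',s['tool_rot']).as_matrix()
def P(l,u,v,z,x0,y0,kx,ky):
    q=x0+(u+.5)/kx-.5, y0+(v+.5)/ky-.5
    r=atz('wrist',*q,z,s); print(l,np.round(r,4),'tool',np.round(Rt.T@(r-s['tool_pos']),4)); return r
A=(200,80,5,4)
for v,a,b in((20,221,315),(200,222,315),(380,225,313)):
    P('L',a,v,.052,*A);P('R',b,v,.052,*A)
for v,a,b in ((60,95,445),(380,107,438)): P('railL',a,v,.052,*A);P('railR',b,v,.052,*A)
P('ptr',140,462,.053,*A)
P('blueL',186,526,.1474+.025,*A);P('blueR',347,526,.1724,*A)
P('colL',161,520,.0942,*A);P('colR',380,520,.0942,*A)
B=(200,0,5,5)
for v,a,b in((20,220,315),(500,221,316)): P('L',a,v,.052,*B);P('R',b,v,.052,*B)
E
python3 m3.py
```

```text
L [0.6149 0.0549 0.052 ] tool [-0.0068 -0.0965  0.0955]
R [0.6305 0.0532 0.052 ] tool [ 0.0089 -0.0965  0.0954]
L [0.6107 0.0167 0.052 ] tool [-0.0068 -0.0581  0.0955]
R [0.6264 0.0149 0.052 ] tool [ 0.009  -0.0581  0.0954]
L [ 0.6067 -0.0227  0.052 ] tool [-0.0065 -0.0185  0.0954]
R [ 0.622  -0.0244  0.052 ] tool [ 0.009  -0.0185  0.0954]
railL [0.5929 0.0491 0.052 ] tool [-0.0281 -0.0883  0.0955]
railR [0.6514 0.0427 0.052 ] tool [ 0.0308 -0.0883  0.0953]
railL [ 0.586  -0.0204  0.052 ] tool [-0.0273 -0.0185  0.0955]
railR [ 0.644  -0.0267  0.052 ] tool [ 0.031  -0.0186  0.0953]
ptr [ 0.5894 -0.0395  0.053 ] tool [-0.0218  0.0001  0.0945]
blueL [ 0.608  -0.0108  0.1724] tool [-0.0069 -0.0305 -0.0249]
blueR [ 0.6233 -0.0125  0.1724] tool [ 0.0086 -0.0305 -0.025 ]
colL [ 0.5963 -0.0385  0.0942] tool [-0.0152 -0.0017  0.0533]
colR [ 0.6294 -0.0421  0.0942] tool [ 0.0181 -0.0017  0.0532]
L [0.6226 0.1268 0.052 ] tool [-0.0071 -0.1688  0.0955]
R [0.6385 0.125  0.052 ] tool [ 0.0089 -0.1688  0.0954]
L [0.6135 0.0422 0.052 ] tool [-0.0068 -0.0837  0.0955]
R [0.6293 0.0404 0.052 ] tool [ 0.0091 -0.0837  0.0954]
```

Seen by the same camera, the slot centre is at tool x=+1.1 mm, the collar at +1.4 mm and the holder at +0.9 mm. The pointer is abreast at tool y≈0. That's aligned well enough, so I'm lowering straight down.

Request:
apply_moves --increments '[{"grip": 0.1, "linear": [0, 0, -10], "turn": [0, 0, 0]}, {"grip": 0.1, "linear": [0, 0, -18], "turn": [0, 0, 0]}, {"grip": 0.1, "linear": [0, 0, -22], "turn": [0, 0, 0]}, {"grip": 0.1, "linear": [0, 0, -26], "turn": [0, 0, 0]}, {"grip": 0.1, "linear": [0, 0, -26], "turn": [0, 0, 0]}]'

```text
time: 4.9
tool_pos: [0.6117, -0.0419, 0.122]
tool_rot: [-3.141, 0.001, -0.11]
contact_force: [0.1, 0.6, -1.9]
opening: 0.0157
```

Request:
apply_moves --increments '[{"grip": 0.1, "linear": [0, 0, -5], "turn": [0, 0, 0]}, {"grip": 0.1, "linear": [0, 0, -8], "turn": [0, 0, 0]}, {"grip": 0.1, "linear": [0, 0, -10], "turn": [0, 0, 0]}, {"grip": 0.1, "linear": [0, 0, -10], "turn": [0, 0, 0]}, {"grip": 0.1, "linear": [0, 0, -10.5], "turn": [0, 0, 0]}, {"grip": 0.1, "linear": [0, 0, -10.5], "turn": [0, 0, 0]}, {"grip": 0.1, "linear": [0, 0, -10.5], "turn": [0, 0, 0]}]'

```text
time: 5.6
tool_pos: [0.6122, -0.042, 0.1124]
tool_rot: [3.142, -0.0, -0.11]
contact_force: [-0.4, -0.7, -1.7]
opening: 0.0159
```

Request:
apply_moves --increments '[{"grip": 0.1, "linear": [0, 0, -1], "turn": [0, 0, 0]}, {"grip": 0.1, "linear": [0, 0, -1], "turn": [0, 0, 0]}, {"grip": 0.1, "linear": [0, 0, -1], "turn": [0, 0, 0]}]'

```text
time: 5.9
tool_pos: [0.6121, -0.0419, 0.1112]
tool_rot: [3.142, -0.0, -0.11]
contact_force: [0.3, -0.1, -1.2]
opening: 0.0155
```

```bash
python3 - <<'E'
from h import *
s=observe();print(s['tool_pos'],s['tool_rot'],s['time'],s['opening'],s['contact_force'],s['torque'])
for n in('wrist','side'): snap(n,n+'4.png')
i=cv2.imread('pics/side4.png');cv2.imwrite('pics/si4.png',cv2.resize(i[100:210,180:320],None,fx=5,fy=5,interpolation=cv2.INTER_CUBIC))
E
```

```text
[ 0.61205691 -0.04194646  0.11122457] [ 3.14156746e+00 -6.20602144e-05 -1.09713597e-01] 5.9 0.015459027529907424 [ 0.25393897 -0.13858685 -1.17604724] [-0.00541121 -0.08148016  0.03190777]
```

View pics/si4.png

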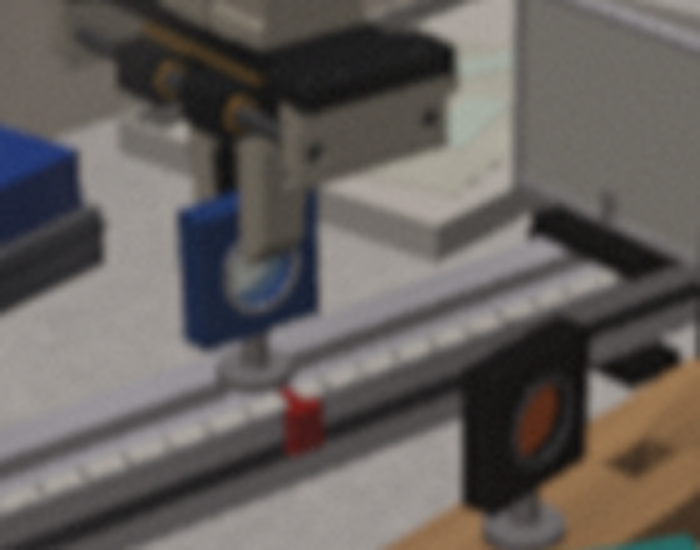

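View pics/wrist4.png

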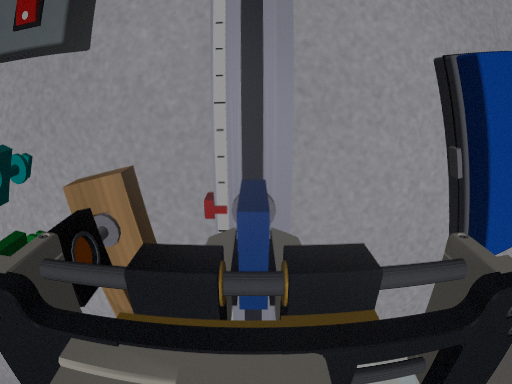

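Request:
apply_moves --increments '[{"grip": 0.1, "linear": [0, 0, 0], "turn": [0, 0, 0.3]}, {"grip": 0.1, "linear": [0, 0, 0], "turn": [0, 0, 1]}, {"grip": 0.1, "linear": [0, 0, 0], "turn": [0, 0, 2]}, {"grip": 0.1, "linear": [0, 0, 0], "turn": [0, 0, 3]}, {"grip": 0.1, "linear": [0, 0, 0], "turn": [0, 0, 3]}]'

```text
time: 6.5
tool_pos: [0.612, -0.0419, 0.1112]
tool_rot: [-3.142, 0.0, 0.205]
contact_force: [-0.5, -0.7, -0.7]
opening: 0.016
```

Turning freely.

Request:
apply_moves --increments '[{"grip": 0.1, "linear": [0, 0, 0], "turn": [0, 0, 1.2]}, {"grip": 0.1, "linear": [0, 0, 0], "turn": [0, 0, 2.4]}, {"grip": 0.1, "linear": [0, 0, 0], "turn": [0, 0, 3.6]}, {"grip": 0.1, "linear": [0, 0, 0], "turn": [0, 0, 4.8]}, {"grip": 0.1, "linear": [0, 0, 0], "turn": [0, 0, 6]}, {"grip": 0.1, "linear": [0, 0, 0], "turn": [0, 0, 7.2]}, {"grip": 0.1, "linear": [0, 0, 0], "turn": [0, 0, 8.4]}, {"grip": 0.1, "linear": [0, 0, 0], "turn": [0, 0, 9.6]}, {"grip": 0.1, "linear": [0, 0, 0], "turn": [0, 0, 10.8]}, {"grip": 0.1, "linear": [0, 0, 0], "turn": [0, 0, 12]}]'

```text
time: 7.5
tool_pos: [0.6121, -0.042, 0.1112]
tool_rot: [-3.142, -0.0, 1.463]
contact_force: [-0.3, 0.4, -1.0]
opening: 0.0156
```

Request:
apply_moves --increments '[{"grip": 0.1, "linear": [0, 0, 0], "turn": [0, 0, 0]}, {"grip": 0.1, "linear": [0, 0, 0], "turn": [0, 0, 0]}, {"grip": 0.1, "linear": [0, 0, 0], "turn": [0, 0, 0]}]'

```text
time: 7.8
tool_pos: [0.6121, -0.0419, 0.1112]
tool_rot: [3.142, -0.0, 1.458]
contact_force: [-0.4, 0.4, -1.0]
opening: 0.0155
```

```bash
python3 - <<'E'
from h import *
s=observe();print(s['tool_pos'],s['tool_rot'],s['time'],s['opening'],s['contact_force'],s['torque'])
import pickle;pickle.dump(s,open('s5.pkl','wb'))
for n in('wrist','side'): snap(n,n+'5.png')
i=cv2.imread('pics/side5.png');cv2.imwrite('pics/si5.png',cv2.resize(i[100:210,180:320],None,fx=5,fy=5,interpolation=cv2.INTER_CUBIC))
E
```

```text
[ 0.61207537 -0.04193615  0.11124821] [ 3.14156789e+00 -1.05710604e-04  1.45770092e+00] 7.8 0.015472541637985187 [-0.43861305  0.37721618 -0.99915352] [ 0.02420237 -0.19339916  0.00440954]
```

View pics/si5.png

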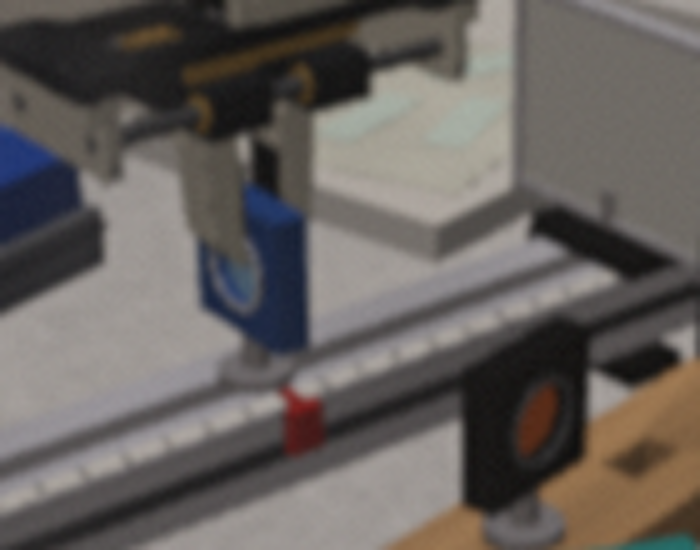

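View pics/wrist5.png

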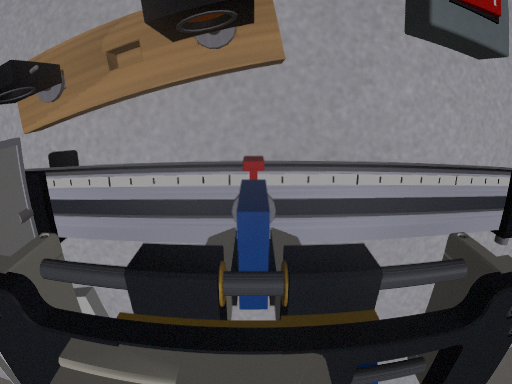

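Step 2 looks done: the lens faces along the rail and sits abreast of the pointer. Releasing now and lifting clear.

Request:
apply_moves --increments '[{"grip": 0.4, "linear": [0, 0, 0], "turn": [0, 0, 0]}, {"grip": 0.5, "linear": [0, 0, 0], "turn": [0, 0, 0]}, {"grip": 0.5, "linear": [0, 0, 0], "turn": [0, 0, 0]}, {"grip": 0.5, "linear": [0, 0, 0], "turn": [0, 0, 0]}, {"grip": 0.5, "linear": [0, 0, 20], "turn": [0, 0, 0]}, {"grip": 0.5, "linear": [0, 0, 50], "turn": [0, 0, 0]}, {"grip": 0.5, "linear": [0, 0, 90], "turn": [0, 0, 0]}, {"grip": 0.5, "linear": [0, 0, 120], "turn": [0, 0, 0]}, {"grip": 0.5, "linear": [0, 0, 120], "turn": [0, 0, 0]}]'

```text
time: 8.8
tool_pos: [0.6142, -0.0423, 0.2366]
tool_rot: [3.132, 0.001, 1.461]
contact_force: [0.9, -0.8, 0.2]
opening: 0.0462
```

```bash
python3 - <<'E'
from h import *
s=observe();print(s['tool_pos'],s['tool_rot'],s['time'],s['opening'],s['contact_force'])
import pickle;pickle.dump(s,open('s6.pkl','wb'))
snap('wrist','wrist6.png')
E
```

```text
[ 0.61419898 -0.04231393  0.23658932] [3.13199727e+00 7.03630977e-04 1.46099266e+00] 8.8 0.04618033981255496 [ 0.88399057 -0.78979664  0.16604509]
```

View pics/wrist6.png

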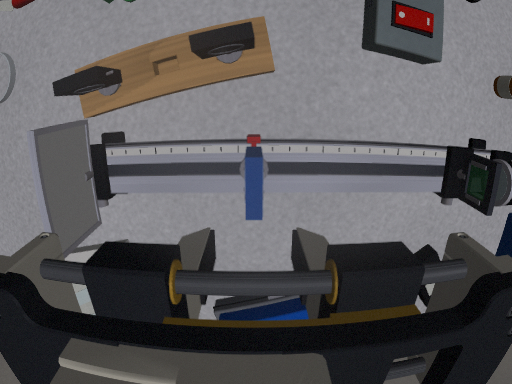

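Request:
apply_moves --increments '[{"grip": 0, "linear": [-170, 232, 0], "turn": [0, 0, -15.95]}, {"grip": 0, "linear": [-170, 232, 0], "turn": [0, 0, -15.95]}, {"grip": 0, "linear": [-170, 232, 0], "turn": [0, 0, -15.95]}, {"grip": 0, "linear": [-170, 232, 0], "turn": [0, 0, -15.95]}, {"grip": 0, "linear": [-170, 232, 0], "turn": [0, 0, -15.95]}, {"grip": 0, "linear": [-170, 232, 0], "turn": [0, 0, -15.95]}, {"grip": 0, "linear": [-170, 232, 0], "turn": [0, 0, -15.95]}, {"grip": 0, "linear": [-170, 232, 0], "turn": [0, 0, -15.95]}, {"grip": 0, "linear": [-170, 232, 0], "turn": [0, 0, -15.95]}, {"grip": 0, "linear": [-170, 232, 0], "turn": [0, 0, -15.95]}]'

```text
time: 9.85
tool_pos: [0.4412, 0.1901, 0.2298]
tool_rot: [3.141, 0.002, -0.014]
contact_force: [-0.3, 0.8, 0.0]
opening: 0.0005
```

The holder stands upright and square at the pointer. Next I'm finishing the turn, lowering to a hover and checking with the cameras.

Request:
apply_moves --increments '[{"grip": 0, "linear": [0, 0, -50], "turn": [0, 0, -1.9]}, {"grip": 0, "linear": [0, 0, -90], "turn": [0, 0, -1.9]}, {"grip": 0, "linear": [0, 0, -125], "turn": [0, 0, -1.9]}, {"grip": 0, "linear": [0, 0, -125], "turn": [0, 0, -1.9]}, {"grip": 0, "linear": [0, 0, -125], "turn": [0, 0, -1.9]}]'

```text
time: 10.35
tool_pos: [0.4417, 0.1899, 0.106]
tool_rot: [3.141, 0.002, -0.208]
contact_force: [0.9, -0.1, 0.4]
opening: 0.0003
```

```bash
python3 - <<'E'
from h import *
s=observe();print(s['tool_pos'],s['tool_rot'],s['time'],s['opening'],s['contact_force'])
for n in('wrist','side','top'): snap(n,n+'7.png')
i=cv2.imread('pics/side7.png');cv2.imwrite('pics/si7.png',cv2.resize(i[190:310,145:275],None,fx=5,fy=5,interpolation=cv2.INTER_CUBIC))
print('tip in side crop',[(np.array(proj('side',s['tool_pos']))-[145,190])*5], [(np.array(proj('side',[.4411,.1885,.066]))-[145,190])*5])
print(atz('top',152.1,218.1,.066))
E
```

```text
[0.44167024 0.18994888 0.10598284] [ 3.14064448e+00  1.83289439e-03 -2.07506391e-01] 10.35 0.0002958390487793495 [ 0.9167013  -0.08247075  0.37830389]
tip in side crop [array([223.39358912, 203.17207981])] [array([238.98979169, 303.3459963 ])]
[0.44124456 0.19061098 0.066     ]
```

View pics/si7.png

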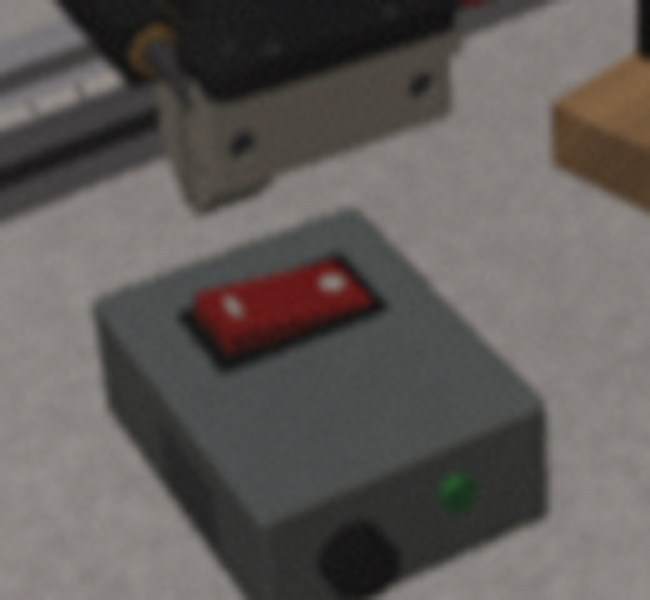

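View pics/wrist7.png

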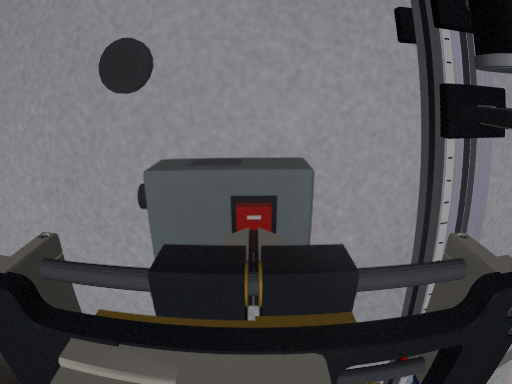

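Request:
apply_moves --increments '[{"grip": 0, "linear": [0, 0, -20], "turn": [0, 0, 0]}, {"grip": 0, "linear": [0, 0, -33], "turn": [0, 0, 0]}, {"grip": 0, "linear": [0, 0, -38], "turn": [0, 0, 0]}, {"grip": 0, "linear": [0, 0, -41], "turn": [0, 0, 0]}, {"grip": 0, "linear": [0, 0, -43], "turn": [0, 0, 0]}, {"grip": 0, "linear": [0, 0, -43], "turn": [0, 0, 0]}]'

```text
time: 11.1
tool_pos: [0.4427, 0.1903, 0.0639]
tool_rot: [-3.141, -0.002, -0.208]
contact_force: [0.9, 0.7, 0.6]
opening: 0.0006
```

Request:
apply_moves --increments '[{"grip": 0, "linear": [0, 0, -1], "turn": [0, 0, 0]}, {"grip": 0, "linear": [0, 0, -2], "turn": [0, 0, 0]}, {"grip": 0, "linear": [0, 0, -2], "turn": [0, 0, 0]}]'

```text
time: 11.4
tool_pos: [0.4428, 0.1905, 0.0619]
tool_rot: [-3.14, -0.002, -0.208]
contact_force: [0.3, 3.0, 4.1]
opening: 0.0007
```

Request:
apply_moves --increments '[{"grip": 0, "linear": [0, 0, -1], "turn": [0, 0, 0]}, {"grip": 0, "linear": [0, 0, -1.5], "turn": [0, 0, 0]}, {"grip": 0, "linear": [0, 0, -1.5], "turn": [0, 0, 0]}]'

```text
time: 11.7
tool_pos: [0.443, 0.1907, 0.0613]
tool_rot: [-3.14, -0.003, -0.208]
contact_force: [-1.9, 3.7, 14.6]
opening: 0.0001
```

Force has risen to about 15 N at z≈61 mm, so it's at the stop. Backing off to look.

Request:
apply_moves --increments '[{"grip": 0, "linear": [0, 0, -0.5], "turn": [0, 0, 0]}, {"grip": 0, "linear": [0, 0, 0], "turn": [0, 0, 0]}, {"grip": 0, "linear": [0, 0, 30], "turn": [0, 0, 0]}, {"grip": 0, "linear": [0, 0, 75], "turn": [0, 0, 0]}, {"grip": 0, "linear": [0, 0, 120], "turn": [0, 0, 0]}, {"grip": 0, "linear": [-40, 40, 150], "turn": [0, 0, 0]}, {"grip": 0, "linear": [-60, 60, 150], "turn": [0, 0, 0]}, {"grip": 0, "linear": [-60, 60, 150], "turn": [0, 0, 0]}]'

```text
time: 12.5
tool_pos: [0.3796, 0.2523, 0.2112]
tool_rot: [-3.14, -0.001, -0.204]
contact_force: [0.8, -0.3, -1.3]
opening: 0.0005
```

```bash
python3 - <<'E'
from h import *
s=observe();print(s['tool_pos'],s['tool_rot'],s['time'],s['contact_force'])
for n in('wrist','side','top'): snap(n,n+'8.png')
i=cv2.imread('pics/side8.png');cv2.imwrite('pics/si8.png',cv2.resize(i[190:310,145:275],None,fx=5,fy=5,interpolation=cv2.INTER_CUBIC));cv2.imwrite('pics/si8b.png',cv2.resize(i[90:210,180:340],None,fx=5,fy=5,interpolation=cv2.INTER_CUBIC))
i=cv2.imread('pics/top8.png');cv2.imwrite('pics/t8.png',cv2.resize(i,(800,600)))
E
```

```text
[0.37959662 0.25225427 0.21120139] [-3.13992908e+00 -8.80681533e-04 -2.04031070e-01] 12.5 [ 0.82816224 -0.25846139 -1.25313487]
```

View pics/si8.png

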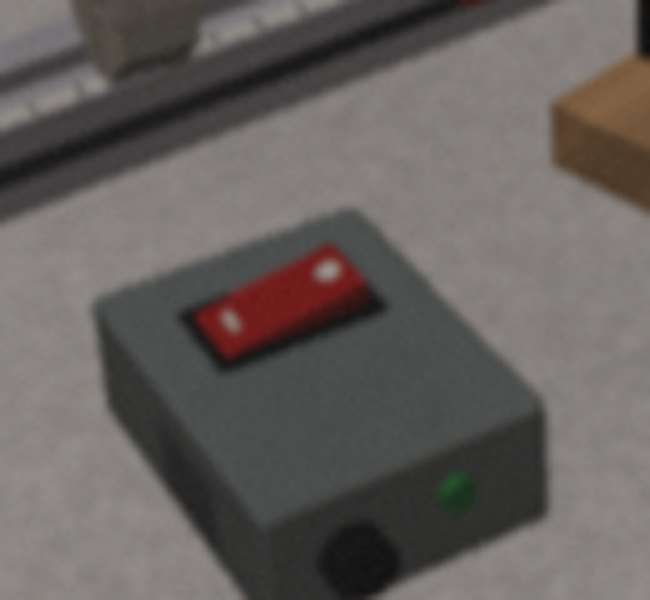

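View pics/si8b.png

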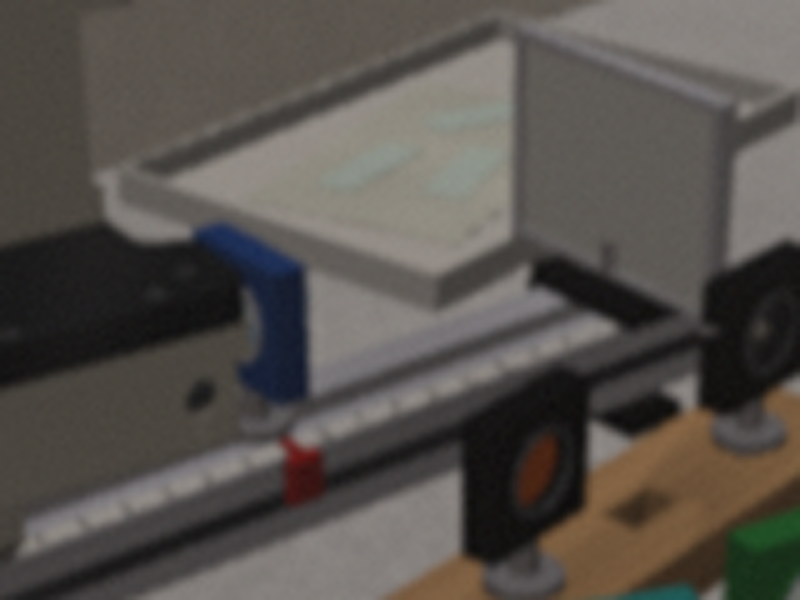

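View pics/t8.png

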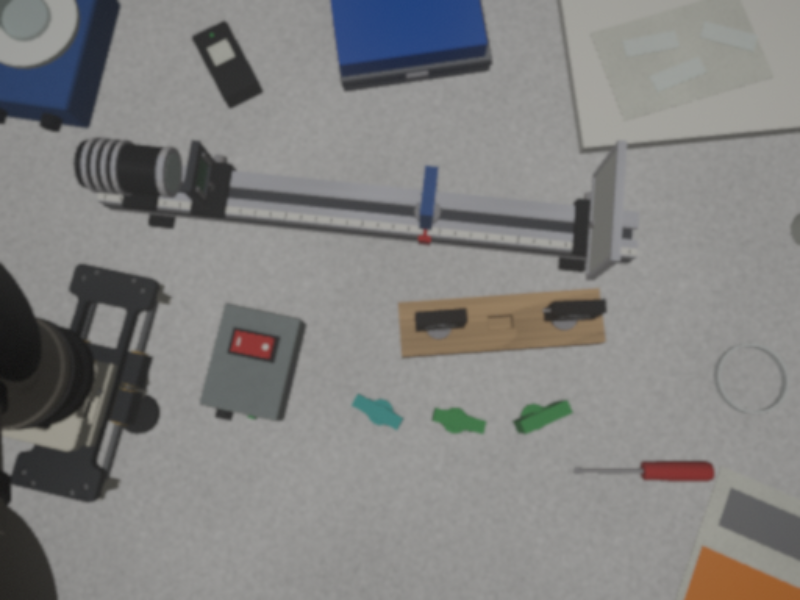

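View pics/wrist8.png

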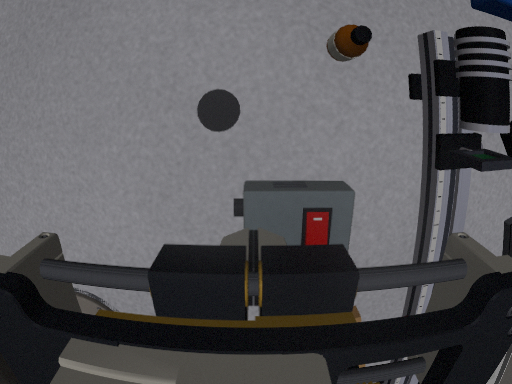

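The rocker has tipped: the "I" end is down and the "O" end is up. One last numeric check of the holder from the top view.

```bash
python3 -c "
import cv2
i=cv2.imread('pics/top8.png');cv2.imwrite('pics/t8c.png',cv2.resize(i[95:165,240:310],None,fx=8,fy=8,interpolation=cv2.INTER_CUBIC))
i=cv2.imread('pics/wrist6.png');cv2.imwrite('pics/w6c.png',cv2.resize(i[120:230,195:315],None,fx=5,fy=5,interpolation=cv2.INTER_CUBIC))"
```

```text
(no output)
```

View pics/t8c.png

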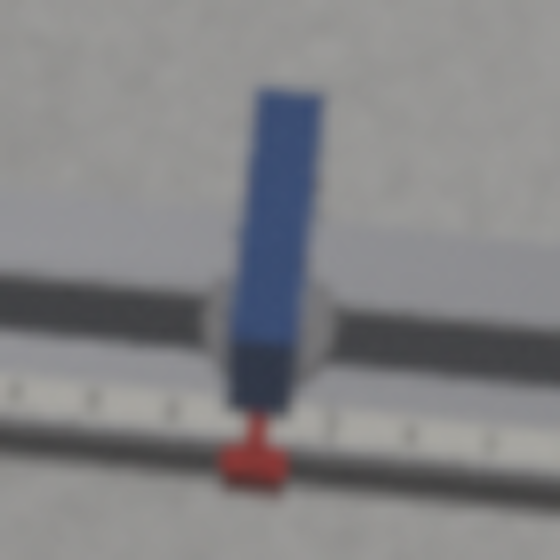

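View pics/w6c.png

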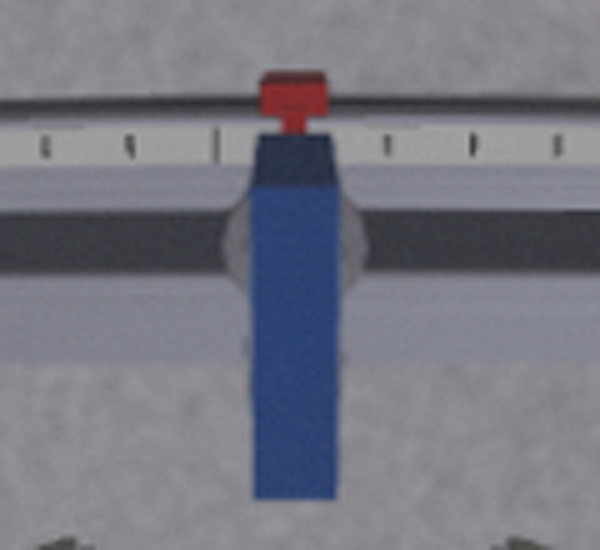

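Both views show the collar centred on the slot at the pointer and the frame at right angles to the rail, within about 1–2°. Handing in.

```bash
python3 -c "
from cell import *
s=observe();print(s['contact_force'],s['time']);print(hand_in())"
```

```text
[ 0.19468694 -0.27130693 -0.15242914] 12.65
the job is handed in; nothing more can be done
None
```

I finished the job and handed it in at 12.65 s; `hand_in()` gives no verdict.

- **Lens holder:** I took the blue holder from the middle pocket and lowered it into the slot at the red pointer without letting go. Collar height was about 52 mm from the tool reading. I turned it a quarter turn, which went freely with low forces, and then released it.
- **Lamp switch:** I pressed the raised "I" half of the rocker until the force rose to about 15 N, at about 61 mm height. I took that as the stop.

**Last checks:**
- **Holder:** The top and wrist pictures show it standing upright with the collar centred on the slot, abreast of the pointer. The frame was square to the rail within about 1–2° by eye; I didn't compute a final pose.
- **Rocker:** The "I" end is down and the "O" end is up. I judged this from the side picture and the force, as the joint angle can't be read.
- **Rack:** The iris and filter are still in their pockets.
- **Arm:** It was clear of everything, with contact force near zero.

**Disagreement:** Before the grasp, the top and wrist cameras differed by about 2 mm on positions. I settled the final alignment by comparing slot and holder in the same wrist picture, where they agreed to about 0.3 mm.

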